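# Press a glued stone slide flush on a sloped bonding stage

### The arm

A 6-joint arm with a two-finger parallel gripper is mounted at the origin on a cart in front of the work surface, level with it; the furniture and walls round the work are solid. World frame = base frame: x ahead of the robot, y to its left, z up, the work surface at z = 0. Lengths are in mm, angles in rad, forces in N, time in s.
With the tool pointing down it reaches from about 350 to 975 mm from the base axis. Payload 7.1 kg.
Tool frame: the origin (TCP) lies midway between the tips of the shut fingers; the grasp point (between the pads) lies 19 mm behind it (ctrl.grasp_offset is the distance from the TCP to the grasp point, in mm); z points along the fingers, y is the line along which they close (so a half turn about z gives the same grasp; the last joint's range is limited). The gripper opens to 88 mm and grips with 3 to 60 N. Pads are 20 mm wide; open, the fingers measure 115 mm over their backs; the gripper's body (75 mm by 178 mm) begins 61 mm behind the grasp point.
Start: joints at [-1.303, 0.423, 1.63, -0, 1.089, -0.019], TCP at [176.821, -599.449, 199.375] pointing down, gripper open.
Joint ranges: [-3, 3], [-0.9, 2.11], [0.09, 2.58], [-1.31, 4.45], [0.11, 2.69], [-2.54, 2.54]. Speed limits (rad/s): [2.39, 2.39, 3.01, 3.14, 3.14, 3.14].

### API

Orientations are given as a rotation vector (axis times angle).
In Python, from workcell import ctrl gives the robot as it stands. The module is installed in compiled form; this text tells all that it offers.
- The arm moves only by the tool servo_tool, never from a script. Its argument "rows" is a list of rows, each a list of 7 numbers: the turn, a rotation vector about the tool's x, y, z as a fraction of full scale, then the shift along the tool's x, y, z as a fraction of full scale, then the finger opening in mm, from 0 to 87.8. A call has 1 to 10 rows; each row is the pose to reach, as a shift and turn from the pose commanded when the call began, along the tool's axes at that moment; what a row does not reach only later rows make up. Full scale, the value 1, is 20 cm for a shift and 1.5 rad for a turn. A row lasts 1/8 s, in which the tool goes at most 62.5 mm and 10.7 degrees, less where a joint would pass 70% of its speed; a pose out of reach is approached as far as the arm can. A call with a number of a shift or a turn outside -1 to 1 is refused whole. A call with a gripper value outside its range is refused whole. The fingers move at their own pace and stop on an object; the grip force is fixed at half the most. Time passes only in rows, so rows that repeat a pose let the fingers close. It gives the time, the measured TCP pose, the force, the opening and the grip force at its end, in the units of the state.
- ctrl.get_obs(): the state, without advancing time (a new reading comes with each control period).
- ctrl.get_image(name): name is "scene" or "side" or "wrist"; returns (picture, depth): 400x640x3 uint8, red, green, blue; 400x640 float32, mm along the optical axis (not along the pixel's ray), 0 where there is no reading.
- ctrl.camera_info(name): a dict with "intrinsics" (3x3 intrinsics, pixels), "R" (3x3) and "t" (3): a world point X has camera coordinates R X + t. Camera axes: x right, y down, z forward; pixel columns grow to the right and rows downward; lengths in mm; the calibration is good to about 2 mm. A picture is of the moment at which its call begins: read the wrist's pose just before it. camera_info takes no time and is no camera call; for the wrist camera it gives the pose at the moment of the call.
- ctrl.close_job(): hands the job in; it is judged then, once.
The state is a dict: "t": time; "qpos": joint angles; "qvel": joint speeds; "joint_torque": joint torques, N m; "ee_pos": TCP position; "orientation": TCP orientation; "ft_force": force on the tool from outside, world axes, zero at the start; "moment": the same for the moment, N m; "width": finger opening in mm; "grasp_force": force on a finger pad.
Only numpy, scipy, OpenCV 4.12 (cv2) and the standard library are available. Lean on these libraries where they do the work, as an engineer would, in place of code of your own. Each camera call takes 0.05 s, during which the arm holds its last target. There are 200 camera calls.

### The job

A stone slice has just been glued into its holder and must now be held under pressure until the glue grabs. First turn the knob on the stage's load dial back until its peak hand stands at the zero stop; then take the slide off its wooden rest by its rib, tilt it to match the sloped steel platen, seat it flush, square and centred with its lower edge against the two stop pins, and press until the load hand stands between the two long marks of the dial (6 to 12 newtons), never driving the peak hand past the upper one. Finish while still gripping the slide and holding it pressed there, and leave the glue bottle, the loupe and the pliers where they are.

Things in the scene. Friction and masses are not known exactly. Their poses are not given: they have to be found in the camera images.
- slide: Sample slide, loose, about 0.2 kg: flat plate 70 x 50 x 10 mm (brown stone slice under an aluminium holder) with a central upright grip rib 44 mm long, 12 thick, 36 high (top 46 mm above the underside). Origin: centre of the flat underside; x along the 70 mm side and the rib, z up. Starts level on the rest, underside 18 mm above the bench. Half a turn about z makes no difference.
- platen: Sloped, sprung steel plate of the stage: sinks 1 mm per 2 N pressed square to its face (at most 10 mm). Origin: the point of the face where the centre of the slide's underside belongs, its 50 mm end against the pins; x up the slope (away from the robot), y across, z square out of the face. Slope 12 to 26 degrees, clamped. Face: x -42 to +52, y -33 to +33 mm.
- load_hand (a joint): Load hand (slim, black) of the dial on the right of the stage: 0 at rest, grows clockwise seen from above; about 0.2 rad per newton on the platen, 0.4 rad per mm it sinks. The two long marks, joined by a black arc, are at 1.2 rad (6 N) and 2.4 rad (12 N); full scale 4.0 rad (20 N).
- peak_hand (a joint): Peak hand (grey, diamond tip), fixed to the knob on the dial's centre: 0 at the zero stop, grows clockwise seen from above, so it is turned back counter-clockwise; starts between 0.9 and 1.45 rad. Turns very lightly and stays where it is left; the load hand pushes it up but never takes it back.
- knob_top (a point): Centre of the top of the peak hand's knob, a black fluted round knob 22 mm across and 24 mm high; z = its axis, which is square to the platen and so leans with the slope. The dial is carried by the stage to the right of the platen (105 mm from its middle line); its rim, 80 mm across, lies 28 mm below the knob's top.
- rest: The wooden rest, fixed: a board 104 x 78 x 8 mm with two rails along its x, tops 18 mm above the bench, on which the slide lies. Origin: centre of its underside, on the bench.
- glue_bottle: White glue bottle with yellow cap, 48 mm across, 125 mm tall, loose; to be left standing. Origin: centre of its base.
- loupe: Black eye loupe, 34 mm across, 26 mm tall, loose; to be left. Origin: centre of its base.
- pliers_red: Small pliers with red handles, 145 x 52 x 11 mm, loose, lying flat; to be left. Origin: centre of its underside, x from handles to jaws.
- stop_pins (a point): Midpoint between the feet of the platen's two stop pins, on the face at its lower end (38 mm down the slope from the platen's origin; same axes). Each pin is 6 mm thick, stands 5 mm above the face, 17 mm to either side of this point, and moves with the platen.
Things that resemble listed ones, but are neither listed nor needed, are in the scene too. There is more than one size of the slide; the one meant has the size given above.

How it is judged (in metres and radians):
On the way, in this order (a step that is already met when the one before it is completed fails the run):
1. the peak hand is turned back to its zero stop (value of joint peak_hand below 0.12 rad), for 0.2 s.
2. the slide is brought onto the platen and touches it (contact force between slide and platen above 0.5 N), for 0.1 s.
At the end, for the whole second after the job is handed in: Slide flush on the platen (3 deg, 1.5 mm), square to 5 deg, lower edge within 3.5 mm of the pins and 8 mm of the middle line; gripped and pressed on at rest, load hand between the long marks (0.1 rad grace), peak hand not past the upper one (0.2 rad grace) (angle between the z axis of slide and the z axis of platen, either way round below 0.05 rad and angle between the x axis of slide and the x axis of platen, either way round below 0.09 rad and z of slide in the frame of platen between -0.0025 and 0.0015 m and x of slide in the frame of platen between -0.0035 and 0.0035 m and y of slide in the frame of platen between -0.008 and 0.008 m and contact force between slide and platen above 4 N and value of joint load_hand between 1.1 and 2.5 rad and value of joint peak_hand below 2.6 rad and contact force between the fingers and slide above 3 N and linear speed of slide below 0.01 m/s); the arm keeps its last pose, push and grip.
It fails at once if the glue bottle, the loupe or the pliers are shifted by more than 25 mm (distance of any of glue_bottle, loupe, pliers_red from where it was at the start of the episode above 0.025 m).
It fails at once if the peak hand is driven past the upper long mark (0.2 rad grace) (value of joint peak_hand above 2.6 rad).
It also fails if it takes over 51 s, if anything falls off the work surface, if the arm or the gripper's body presses on something with over 40 N, if the wrist force passes 120 N, or if a joint passes its speed limit or range.

## Working session

There is one attempt and no reset: what is moved stays moved. The work goes in short steps, Python scripts to look and compute and a tool call to move; the robot and the scene stay as the last step left them, time stands still between calls to the robot, and variables do not carry over. Pictures are saved under pics/ and viewed, at most 10 in all, crops included, and the job is handed in when it is done.

Besides the shell and the picture viewer there is one more tool, called after "Request:" as name([rows], argument=value, ...), one row to a line, values as JSON. servo_tool: Moves the arm, as the interface text tells. Its arguments: {"type":"object","properties":{"rows":{"type":"array","items":{"type":"array","items":{"type":"number"}}}},"required":["rows"]}

```bash
mkdir -p pics; cat > h.py <<'E'
import numpy as np, cv2
from scipy.spatial.transform import Rotation as Ro
from workcell import ctrl
def pts(name):
    c=ctrl.camera_info(name); im,d=ctrl.get_image(name)
    K=np.array(c["intrinsics"]);R=np.array(c["R"]);t=np.array(c["t"])
    v,u=np.mgrid[0:400,0:640]
    X=np.stack([(u-K[0,2])/K[0,0]*d,(v-K[1,2])/K[1,1]*d,d],-1)
    return im,d,(X-t)@R   # world points
def save(n,im): cv2.imwrite("pics/"+n+".png",cv2.cvtColor(im,cv2.COLOR_RGB2BGR))
def move(p,rv):
    """fractions for servo: target TCP p (mm), rotvec -> from current pose (measured)"""
    o=ctrl.get_obs(); R0=Ro.from_rotvec(o["orientation"])
    s=R0.inv().apply(np.array(p)-o["ee_pos"])/200
    r=(R0.inv()*Ro.from_rotvec(rv)).as_rotvec()/1.5
    return np.round(np.r_[r,s],4)
E
python3 - <<'E'
from h import *
for n in["scene","side"]:
    im,d,P=pts(n); save(n,im); np.save(n+"P.npy",P); np.save(n+"I.npy",im)
    c=ctrl.camera_info(n); print(n,np.round(-np.array(c["R"]).T@c["t"]))
print(ctrl.get_obs())
E
```

```text
scene [166. 314. 749.]
side [ 424. -758.  699.]
{'t': 0.1, 'qpos': array([-1.30301555e+00,  4.23763252e-01,  1.63060286e+00, -2.69102903e-05,
        1.08862665e+00, -1.90148191e-02]), 'qvel': array([ 7.74952087e-05, -1.04729463e-03, -1.89477953e-03,  1.55126901e-03,
        7.97674529e-05, -2.35696782e-04]), 'joint_torque': array([ 9.64908868e-04, -5.45615172e+01, -2.74324304e+01,  6.44647703e-02,
        1.88732432e-02, -1.93962035e-05]), 'ee_pos': array([ 176.66510014, -598.94781007,  198.68440443]), 'orientation': array([-3.10797287e+00, -4.48776431e-01,  3.09860481e-04]), 'ft_force': array([-0.32798402,  0.06735148, -0.45775899]), 'moment': array([ 0.01109884,  0.01133754, -0.04660564]), 'grasp_force': 0.0, 'width': 87.35296355175252}
```

View pics/scene.png

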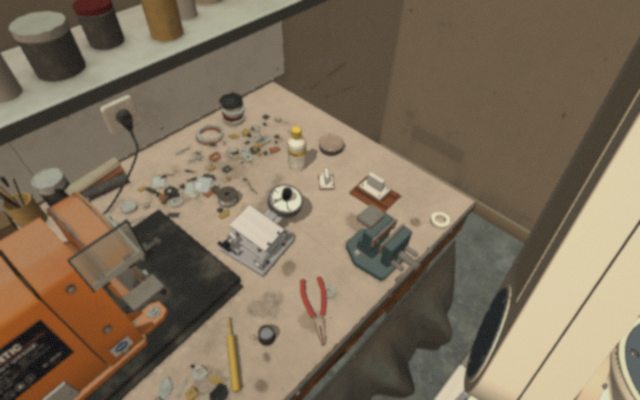

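View pics/side.png

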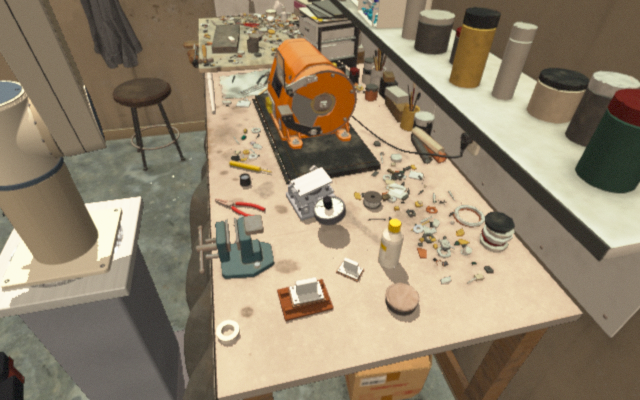

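The scene view shows the slide on its red-brown rest (375,187), the stage platen (255,228), the dial (285,200), the bottle (297,148), the pliers (315,308) and the loupe (267,333). In the side view the slide is at (306,292), the small decoy at (350,268), the platen at (311,187) and the dial at (329,208). The vise is at (245,247).

```bash
python3 - <<'E'
from h import *
for n,uv in {"side":dict(slide=(308,285),dec=(350,264),plat=(311,182),knob=(327,202),dial=(335,210),cap=(394,226),pl=(240,208),loupe=(245,180),vise=(250,230),wood=(402,290)),"scene":dict(slide=(376,183),plat=(258,228),knob=(286,192),cap=(296,131),vise=(390,235),dec=(326,178))}.items():
    P=np.load(n+"P.npy")
    for k,(u,v) in uv.items(): print(n,k,np.round(np.median(P[v-1:v+2,u-1:u+2].reshape(-1,3),0)))
n="side";im=np.load("sideI.npy");a=im[160:320,200:420]
b=np.load("sceneI.npy")[150:280,210:430]
save("crop",np.vstack([cv2.resize(a,(660,480),interpolation=2)]))
save("crop2",cv2.resize(b,(792,468),interpolation=2))
E
```

```text
side slide [ 530. -285.   58.]
side dec [ 638. -230.   30.]
side plat [605.  21.  77.]
side knob [620. -86.  96.]
side dial [640. -91.  70.]
side cap [ 731. -225.  125.]
side pl [415.  48.  -1.]
side loupe [439. 140.  22.]
side vise [ 431. -162.  116.]
side wood [ 727. -316.   23.]
scene slide [ 519. -273.   49.]
scene plat [601.  27.  76.]
scene knob [620. -73.  97.]
scene cap [ 730. -211.  124.]
scene vise [ 403. -171.   51.]
scene dec [ 628. -214.   32.]
```

View pics/crop.png

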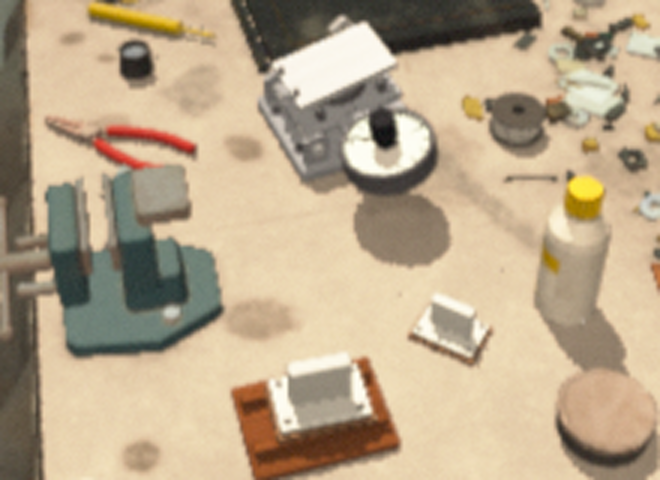

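```bash
cat > meas.py <<'E'
from h import *
def plane(Q):
    for _ in range(4):
        c=Q.mean(0);n=np.linalg.svd(Q-c,full_matrices=False)[2][2];n*=np.sign(n[2]);Q=Q[abs((Q-c)@n)<4]
    return c,n,Q
def platen(P,im):
    m=(P[...,2]>45)&(P[...,2]<110)&(abs(P[...,0]-605)<70)&(abs(P[...,1]-25)<60)&(im.min(-1)>140)
    k,l,s,_=cv2.connectedComponentsWithStats(m.astype(np.uint8)); i=1+s[1:,4].argmax()
    Q=P[l==i]; c,n,Qi=plane(Q)
    e=cv2.erode((l==i).astype(np.uint8),np.ones((3,3)));c,n,_=plane(P[(e>0)])
    x=np.array([1,0,0])-n[0]*n; x/=np.linalg.norm(x); y=np.cross(n,x)
    q=np.c_[(Qi-c)@x,(Qi-c)@y].astype(np.float32)
    (cc,wh,a)=cv2.minAreaRect(q)
    return c,n,x,y,cc,wh,a,(l==i)
if __name__=="__main__":
  for nm in["side","scene"]:
    P=np.load(nm+"P.npy");im=np.load(nm+"I.npy")
    c,n,x,y,cc,wh,a,m=platen(P,im)
    ctr=c+x*cc[0]+y*cc[1]
    print(nm,"platen ctr",ctr.round(1),"n",n.round(3),"slope",np.degrees(np.arccos(n[2])).round(1),"dir",np.degrees(np.arctan2(-n[1],-n[0])).round(1),"wh",np.round(wh,1),"ang",round(a,1),m.sum())
    k=(P[...,2]>78)&(P[...,2]<115)&(abs(P[...,0]-620)<30)&(abs(P[...,1]+80)<30)&(im.max(-1)<70)
    K=P[k];print(" knob",K.mean(0).round(1),K.min(0).round(1),K.max(0).round(1),k.sum())
    k=(P[...,2]>36)&(P[...,2]<80)&(abs(P[...,0]-522)<60)&(abs(P[...,1]+280)<60)
    T=P[k];print(" rib",T.mean(0).round(1),T.min(0).round(1),T.max(0).round(1));T=T[T[:,2]>57]
    if len(T)>8:print("  top",len(T),cv2.minAreaRect(T[:,:2].astype(np.float32)),T[:,2].mean())
E
python3 meas.py
```

```text
side platen ctr [605.9  26.6  77. ] n [-0.22  -0.034  0.975] slope 12.8 dir 8.7 wh [93.9 68.2] ang 10.6 623
 knob [621.5 -82.7  92.2] [613.  -89.5  78.3] [630.4 -69.4  99.6] 73
 rib [ 526.6 -282.4   55. ] [ 505.3 -287.1   36.1] [ 549.2 -272.3   66.3]
  top 142 ((527.1339721679688, -279.5135498046875), (43.7828483581543, 14.286911964416504), 1.535918116569519) 62.3584038203649
scene platen ctr [604.1  27.4  76.9] n [-0.213 -0.048  0.976] slope 12.6 dir 12.6 wh [92.1 67.3] ang 11.1 1284
 knob [617.1 -71.5  93.2] [609.1 -82.2  79.2] [626.3 -64.7 101.1] 73
 rib [ 522.5 -274.4   53.9] [ 501.7 -284.6   36. ] [ 546.3 -269.4   67.3]
  top 93 ((523.8264770507812, -277.4397888183594), (13.883901596069336, 43.27518844604492), 88.39094543457031) 62.25016794684686
```

Request:
servo_tool([
  [0,0,0,0.3,-0.2,0,60],
  [0,0,0,0.6,-0.4,0,60],
  [0,0,0,0.93,-0.62,0,60],
  [0,0,0,0.93,-0.62,0,60],
])

```text
t: 0.6
ee_pos: [321.2, -425.4, 199.1]
orientation: [-3.108, -0.451, 0.0]
ft_force: [-0.0, 0.7, 0.3]
width: 60.4
grasp_force: 0.0
```

Request:
servo_tool([
  [0,0,0,0.3,-0.2,0,50],
  [0,0,0,0.6,-0.4,0,50],
  [0,0,0,0.93,-0.62,0,50],
  [0,0,0,0.93,-0.62,0,50],
])

```text
t: 1.1
ee_pos: [464.7, -253.9, 199.2]
orientation: [-3.108, -0.452, 0.0]
ft_force: [0.7, -0.6, 0.6]
width: 49.9
grasp_force: 0.0
```

Request:
servo_tool([
  [0,0,0,0.3,-0.2,0,40],
  [0,0,0,0.6,-0.4,0,40],
  [0,0,0,0.85,-0.58,0,40],
  [0,0,0,0.85,-0.58,0,40],
])

```text
t: 1.6
ee_pos: [595.2, -94.2, 199.0]
orientation: [-3.108, -0.454, 0.0]
ft_force: [-0.3, -0.0, -0.7]
width: 39.7
grasp_force: 0.0
```

```bash
cat >> h.py <<'E'
yaw,sl=np.radians(10.9),np.radians(12.7)
Rp=Ro.from_euler('z',yaw)*Ro.from_euler('y',-sl)   # platen axes
Rt=Rp*Ro.from_euler('x',np.pi)                      # tool matching platen
E
python3 - <<'E'
from h import *
n=Rp.as_matrix()[:,2];print(n)
k=np.array([616,-78,98.]);print(move(k+60*n,Rt.as_rotvec()))
E
```

```text
[-0.2158799  -0.04157192  0.97553454]
[-0.0076  0.1477  0.0663  0.0574 -0.0544  0.2122]
```

Request:
servo_tool([
  [-0.0076,0.1477,0.0663,0.057,-0.054,0.212,40],
  [-0.0076,0.1477,0.0663,0.057,-0.054,0.212,40],
  [-0.0076,0.1477,0.0663,0.057,-0.054,0.212,40],
])

```text
t: 1.98
ee_pos: [599.5, -83.9, 156.1]
orientation: [-3.089, -0.288, -0.339]
ft_force: [0.1, 0.2, -0.0]
width: 40.2
grasp_force: 0.0
```

```bash
python3 - <<'E'
from h import *
o=ctrl.get_obs();print(o["ee_pos"],o["qpos"])
im,d,P=pts("wrist");np.save("w1P",P);np.save("w1I",im);save("w1",im)
c=ctrl.camera_info("wrist");K=np.array(c["intrinsics"]);print(K[0,0],-np.array(c["R"]).T@c["t"])
k=(P[...,2]>60)&(P[...,2]<125)&(np.hypot(P[...,0]-616,P[...,1]+78)<60)
print(k.sum(), P[k].min(0),P[k].max(0))
E
```

```text
[599.5242926  -83.93280681 156.05961354] [-0.20447641  0.36433436  1.86332482  0.12696772  0.71535305  1.09256377]
318.41023794484846 [624.74037984 -78.78111444 350.82777044]
5949 [ 587.64868988 -113.59236537   60.00095192] [667.99927407 -34.55241012  99.56078667]
```

View pics/w1.png

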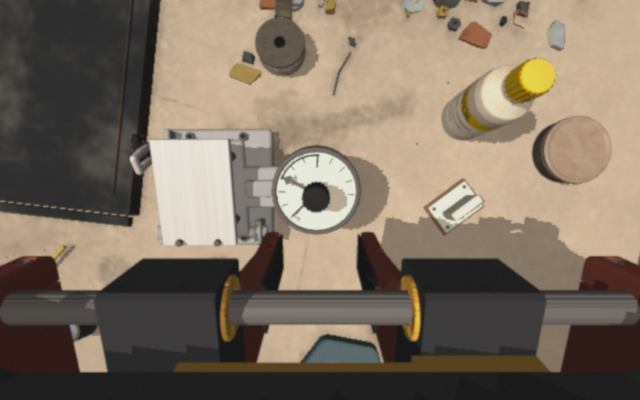

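The wrist view shows the dial centred near (317,190), its knob at (316,197) and the grey diamond peak hand tip at (285,180). The platen spans (150–235, 138–243), and the bottle and decoy are clear to the right.

```bash
python3 - <<'E'
from h import *
from meas import plane,platen
P=np.load("w1P.npy");im=np.load("w1I.npy")
c,n,x,y,cc,wh,a,m=platen(P,im)
print("platen",(c+x*cc[0]+y*cc[1]).round(1),n.round(3),np.degrees(np.arctan2(-n[1],-n[0])),np.degrees(np.arccos(n[2])),wh,a)
v,u=np.mgrid[0:400,0:640]
k=(np.hypot(u-316,v-196)<16)&(im.max(-1)<75)&(P[...,2]>75);K=P[k]
h=K@Rp.as_matrix()[:,2];t=K[h>np.percentile(h,50)-2];print("knob",len(K),np.percentile(h,[0,10,50,90,100]))
q=(t@Rp.as_matrix());r=cv2.minEnclosingCircle(q[:,:2].astype(np.float32));print(r)
kt=Rp.apply([r[0][0],r[0][1],np.median(q[:,2])]);print("knobtop",kt)
dk=(np.hypot(u-317,v-190)<42)&(im.min(-1)>150);D=P[dk];c2,n2,_=plane(D);print("dial",c2,n2)
save("dial",cv2.resize(im[145:235,270:365],(760,600)[:2],interpolation=2))
n=Rp.as_matrix()[:,2]
print("pre",move(kt+40*n,Rt.as_rotvec()))
E
```

```text
platen [604.2  28.3  75.5] [-0.215 -0.041  0.976] 10.820953353305116 12.648458857153575 (94.1617660522461, 66.06265258789062) 11.328944206237793
knob 594 [-56.41144111 -41.58016308 -37.21040159 -36.22891899 209.89755132]
((625.933837890625, -192.4912109375), 33.9193229675293)
knobtop [644.00557807 -72.01187784 101.44615465]
dial [625.97022495 -72.76327422  66.60657117] [-0.23509409 -0.04989292  0.97069123]
pre [ 0.0008  0.0009 -0.0023  0.1562 -0.0198  0.1197]
```

View pics/dial.png

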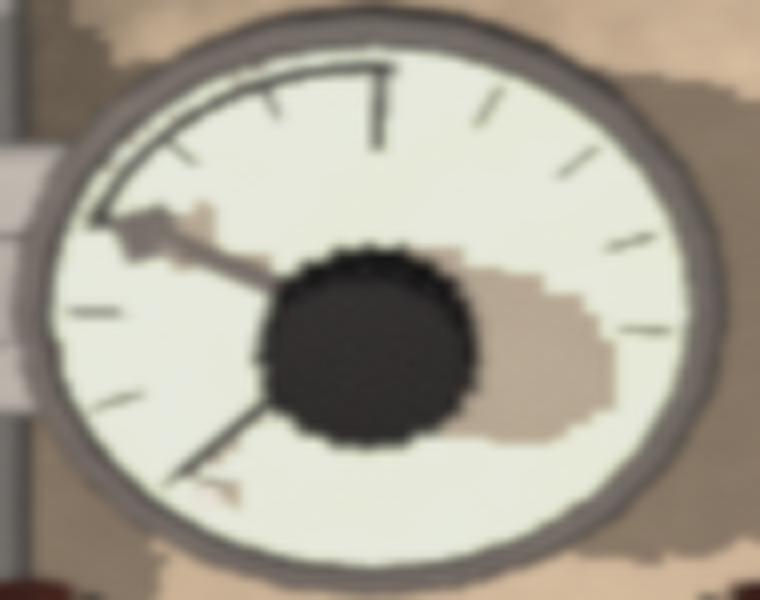

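The crop shows the knob at (370,350) in crop pixels. The peak hand stands on the 6 N mark, about 1.15 rad clockwise from the load hand, which is at zero.

```bash
python3 - <<'E'
from h import *
P=np.load("w1P.npy");im=np.load("w1I.npy");v,u=np.mgrid[0:400,0:640]
n=Rp.as_matrix()[:,2]
k=(np.hypot(u-316,v-197.5)<17)&(im.max(-1)<75);K=P[k];q=K@Rp.as_matrix()
hm=np.median(q[:,2]);
for z in [hm-20,hm,hm+4]: print(z-hm,((q[:,2]>z-3)&(q[:,2]<z+3)).sum())
t=q[abs(q[:,2]-np.percentile(q[:,2],60))<3];lo,hi=np.percentile(t[:,:2],[1,99],axis=0);print(hi-lo,len(t))
kt=Rp.apply([*(lo+hi)/2,np.median(t[:,2])]);print("knobtop",kt)
o=np.array([604.2,28,75.7])-5*Rp.as_matrix()[:,0];print("origin",o,"knob in platen",Rp.inv().apply(kt-o))
print("pre",move(kt+40*n,Rt.as_rotvec()),ctrl.get_obs()["ee_pos"])
E
```

```text
-20.0 4
0.0 527
4.0 53
[18.98954283 19.18701577] 523
knobtop [620.9126135  -75.91679538  96.15338264]
origin [599.41032678  27.07765432  74.60076898] knob in platen [   6.33674848 -105.20228167   20.66508427]
pre [ 0.0008  0.0009 -0.0023  0.0362 -0.022   0.12  ] [600.99602688 -84.18434786 157.01134016]
```

Request:
servo_tool([
  [0,0,-0.0023,0.036,-0.022,0.12,40],
  [0,0,-0.0023,0.036,-0.022,0.12,40],
  [0,0,-0.0023,0.036,-0.022,0.26,40],
  [0,0,-0.0023,0.036,-0.022,0.4,40],
  [0,0,-0.0023,0.036,-0.022,0.4,40],
])

```text
t: 2.65
ee_pos: [624.2, -74.7, 79.6]
orientation: [-3.088, -0.295, -0.339]
ft_force: [0.6, 0.6, -0.9]
width: 39.9
grasp_force: 0.0
```

Request:
servo_tool([
  [0,0,0,0,0,0,15],
  [0,0,0,0,0,0,15],
  [0,0,0,0,0,0,15],
  [0,0,0,0,0,0,15],
])

```text
t: 3.15
ee_pos: [625.1, -74.6, 81.1]
orientation: [-3.089, -0.295, -0.345]
ft_force: [-0.5, -0.1, 0.2]
width: 15.7
grasp_force: 0.0
```

```bash
python3 - <<'E'
from h import *
im,d,P=pts("wrist");a=im[130:330,220:420]
im2,_,P2=pts("side");b=im2[150:250,270:370]
save("w2",np.hstack([cv2.resize(a,(400,400),interpolation=2),cv2.resize(b,(400,400),interpolation=2)]))
np.save("w2P",P);np.save("w2I",im);o=ctrl.get_obs();print(o["ee_pos"],o["width"],o["grasp_force"],o["ft_force"])
E
```

```text
[625.00920411 -74.56496325  80.77425409] 15.298828931108934 0.0 [ 0.51092717  0.15037761 -0.54725419]
```

View pics/w2.png

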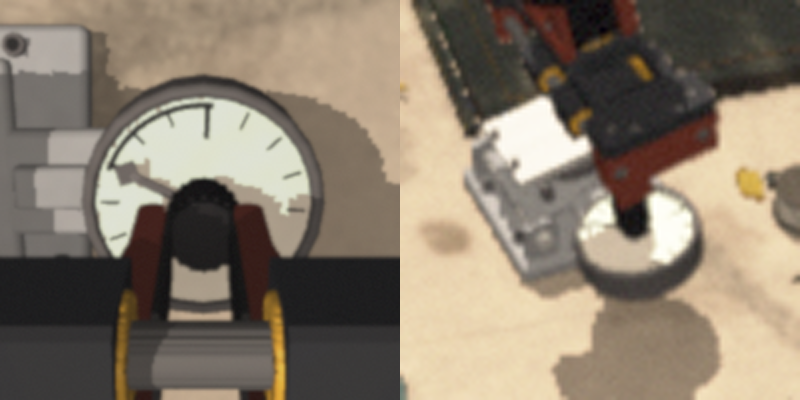

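The left half (wrist crop) shows the fingers straddling the knob at (203,222), and the peak hand is still at about (125,172). No contact is reported yet, so I close further.

Request:
servo_tool([
  [0,0,0,0,0,0,0],
  [0,0,0,0,0,0,0],
  [0,0,0,0,0,0,0],
])

```text
t: 3.62
ee_pos: [624.9, -74.5, 80.5]
orientation: [-3.089, -0.295, -0.344]
ft_force: [-0.3, -1.0, -0.2]
width: 0.4
grasp_force: 0.0
```

```bash
python3 - <<'E'
from h import *
P=np.load("w2P.npy");im=np.load("w2I.npy");o=ctrl.get_obs()
R=Ro.from_rotvec(o["orientation"])
for (v,u) in [(235,322),(250,322),(225,322),(240,300),(240,345),(260,296),(245,308),(245,337),(165,340)]:
    print((v,u),im[v,u],R.inv().apply(P[v,u]-o["ee_pos"]).round(1))
E
```

```text
(235, 322) [46 43 42] [  6.2   0.5 -15.4]
(250, 322) [33 32 31] [ -2.1   0.5 -17. ]
(225, 322) [21 20 22] [10.   0.5 -9. ]
(240, 300) [65 33 27] [ 10.8 -10.5 -35.7]
(240, 345) [55 30 26] [ 11.   11.7 -36.3]
(260, 296) [53 28 23] [ 10.8 -10.8 -59.7]
(245, 308) [33 31 31] [  0.7  -7.3 -16.7]
(245, 337) [30 26 25] [  9.4   7.6 -39. ]
(165, 340) [170 148 124] [32.2 16.8 92.4]
```

```bash
python3 - <<'E'
from h import *
im,d,P=pts("wrist");a=im[130:330,220:420]
im2,d2,P2=pts("scene");b=im2[130:250,220:340]
save("w3",np.hstack([cv2.resize(a,(400,400),interpolation=2),cv2.resize(b,(400,400),interpolation=2)]))
o=ctrl.get_obs();R=Ro.from_rotvec(o["orientation"]);Q=R.inv().apply(P.reshape(-1,3)-o["ee_pos"]).reshape(400,640,3)
print(o["width"],o["grasp_force"])
for v in (215,225,235,245,255): print(v,[tuple(Q[v,u].round(0).astype(int)) for u in range(296,352,6)])
E
```

```text
0.39966709412427465 0.0
215 [(np.int64(9), np.int64(-16), np.int64(14)), (np.int64(10), np.int64(-12), np.int64(13)), (np.int64(9), np.int64(-8), np.int64(14)), (np.int64(9), np.int64(-5), np.int64(15)), (np.int64(9), np.int64(-1), np.int64(14)), (np.int64(9), np.int64(3), np.int64(15)), (np.int64(9), np.int64(7), np.int64(14)), (np.int64(9), np.int64(11), np.int64(15)), (np.int64(9), np.int64(15), np.int64(14)), (np.int64(9), np.int64(19), np.int64(14))]
225 [(np.int64(5), np.int64(-16), np.int64(6)), (np.int64(5), np.int64(-12), np.int64(7)), (np.int64(5), np.int64(-8), np.int64(5)), (np.int64(8), np.int64(-4), np.int64(-3)), (np.int64(9), np.int64(-1), np.int64(-7)), (np.int64(9), np.int64(3), np.int64(-6)), (np.int64(8), np.int64(6), np.int64(-3)), (np.int64(2), np.int64(11), np.int64(14)), (np.int64(66), np.int64(-1), np.int64(-184)), (np.int64(3), np.int64(19), np.int64(14))]
235 [(np.int64(-4), np.int64(-16), np.int64(14)), (np.int64(10), np.int64(-10), np.int64(-27)), (np.int64(10), np.int64(-7), np.int64(-27)), (np.int64(10), np.int64(-4), np.int64(-27)), (np.int64(9), np.in
[... 448 characters left out ...]
int64(-1), np.int64(-37)), (np.int64(10), np.int64(2), np.int64(-41)), (np.int64(10), np.int64(5), np.int64(-41)), (np.int64(11), np.int64(8), np.int64(-42)), (np.int64(-11), np.int64(15), np.int64(14)), (np.int64(-11), np.int64(19), np.int64(12))]
255 [(np.int64(-18), np.int64(-17), np.int64(12)), (np.int64(11), np.int64(-9), np.int64(-54)), (np.int64(10), np.int64(-6), np.int64(-52)), (np.int64(11), np.int64(-3), np.int64(-54)), (np.int64(8), np.int64(-1), np.int64(-48)), (np.int64(11), np.int64(2), np.int64(-54)), (np.int64(11), np.int64(5), np.int64(-54)), (np.int64(10), np.int64(7), np.int64(-54)), (np.int64(-19), np.int64(15), np.int64(15)), (np.int64(-18), np.int64(19), np.int64(14))]
```

View pics/w3.png

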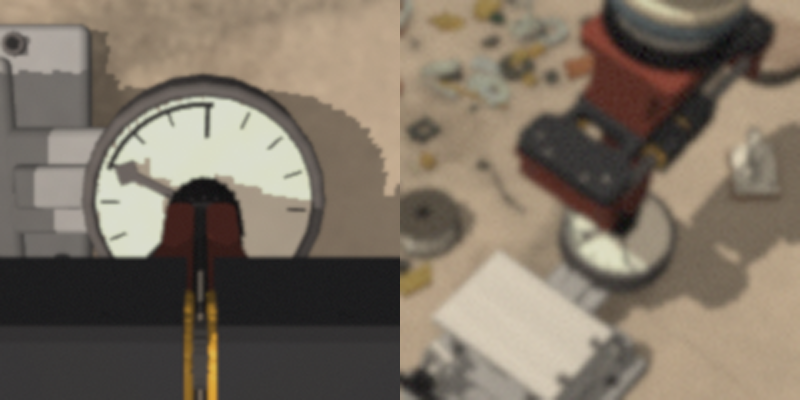

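The fingers shut completely, and the depth shows them ending about at the knob's top (scene crop: tips over the dial at (620,225)). I'll check where the real tips are.

```bash
python3 - <<'E'
from h import *
o=ctrl.get_obs();R=Ro.from_rotvec(o["orientation"])
for nm,P,im in [("w2",np.load("w2P.npy"),np.load("w2I.npy"))]+[(n,)+pts(n)[::-2] for n in("side","scene","wrist")]:
    Q=R.inv().apply(P.reshape(-1,3)-o["ee_pos"]).reshape(400,640,3)
    i=im.astype(int);red=(i[...,0]>i[...,2]*1.5+8)&(i[...,0]<110)&(abs(Q[...,1])<30)&(abs(Q[...,0])<25)&(Q[...,2]<30)&(Q[...,2]>-60)
    print(nm,red.sum(),np.percentile(Q[...,2][red],[50,90,97,100]).round(1))
    blk=(i.max(-1)<75)&(abs(Q[...,1])<13)&(abs(Q[...,0])<13)&(Q[...,2]<20)&(Q[...,2]>-60)
    h,e=np.histogram(Q[...,2][blk],np.arange(-60,25,6));print("  blk",dict(zip(e.tolist(),h.tolist())))
E
```

```text
w2 793 [-44.9 -29.2 -26.1 -23.7]
  blk {-60: 200, -54: 198, -48: 152, -42: 149, -36: 119, -30: 107, -24: 13, -18: 922, -12: 96, -6: 101, 0: 60, 6: 3, 12: 0, 18: 0}
side 10 [-27.6 -26.5 -25.3 -24.8]
  blk {-60: 0, -54: 0, -48: 1, -42: 0, -36: 0, -30: 5, -24: 7, -18: 22, -12: 8, -6: 9, 0: 9, 6: 1, 12: 0, 18: 0}
scene 27 [-40.7 -28.5 -14.4  -6.7]
  blk {-60: 3, -54: 3, -48: 6, -42: 6, -36: 7, -30: 8, -24: 2, -18: 14, -12: 7, -6: 8, 0: 4, 6: 0, 12: 0, 18: 0}
wrist 782 [-42.2 -26.8 -23.4  -8.3]
  blk {-60: 172, -54: 243, -48: 181, -42: 160, -36: 146, -30: 123, -24: 41, -18: 102, -12: 102, -6: 94, 0: 66, 6: 3, 12: 0, 18: 0}
```

The cameras agree that the real tips sit about 22 mm behind the reported TCP, some 7 mm above the knob's top. I open, go about 22 mm lower and close.

Request:
servo_tool([
  [0,0,0,0,0,0,40],
  [0,0,0,0,0,0,40],
  [0,0,0,0,0,0,40],
  [0,0,0,0,0,0,40],
  [0,0,0,0,0,0.06,40],
  [0,0,0,0,0,0.11,40],
  [0,0,0,0,0,0.11,40],
])

```text
t: 4.75
ee_pos: [629.0, -73.4, 57.5]
orientation: [-3.088, -0.295, -0.34]
ft_force: [0.3, -0.3, 0.1]
width: 39.7
grasp_force: 0.0
```

Request:
servo_tool([
  [0,0,0,0,0,0,15],
  [0,0,0,0,0,0,15],
  [0,0,0,0,0,0,15],
  [0,0,0,0,0,0,15],
])

```text
t: 5.25
ee_pos: [630.3, -74.5, 59.4]
orientation: [-3.089, -0.295, -0.346]
ft_force: [0.8, -5.2, -2.0]
width: 21.6
grasp_force: 30.0
```

Request:
servo_tool([
  [0,0,-0.12,0,0,0,15],
  [0,0,-0.24,0,0,0,15],
  [0,0,-0.36,0,0,0,15],
  [0,0,-0.48,0,0,0,15],
  [0,0,-0.6,0,0,0,15],
  [0,0,-0.7,0,0,0,15],
  [0,0,-0.78,0,0,0,15],
  [0,0,-0.78,0,0,0,15],
])

```text
t: 6.25
ee_pos: [629.4, -73.7, 59.2]
orientation: [2.351, 1.9, 0.296]
ft_force: [-1.5, -2.1, 1.2]
width: 21.2
grasp_force: 30.0
```

Request:
servo_tool([
  [0,0,-0.02,0,0,0,15],
  [0,0,-0.04,0,0,0,15],
  [0,0,-0.06,0,0,0,15],
  [0,0,-0.06,0,0,0,15],
])

```text
t: 6.75
ee_pos: [629.3, -73.7, 59.1]
orientation: [2.256, 2.0, 0.287]
ft_force: [-4.3, -2.1, 6.0]
width: 21.5
grasp_force: 30.0
```

```bash
python3 - <<'E'
from h import *
o=ctrl.get_obs();print(o["moment"],o["ft_force"],o["qpos"])
E
```

```text
[-0.3779499   0.7479633  -0.32249336] [-4.34857974 -2.12532937  5.99019641] [-0.17631091  0.54714487  1.85069274  0.15178831  0.54165979 -0.1782634 ]
```

Request:
servo_tool([
  [0,0,0,0,0,0,45],
  [0,0,0,0,0,0,45],
  [0,0,0,0,0,0,45],
  [0,0,0,0,0,-0.25,45],
  [0,0,0,0,0,-0.5,45],
  [0,0,0,0,0,-0.7,45],
  [0,0,0,0,0,-0.7,45],
])

```text
t: 7.62
ee_pos: [601.3, -79.8, 199.3]
orientation: [2.251, 1.995, 0.294]
ft_force: [0.5, 0.1, -0.0]
width: 45.0
grasp_force: 0.0
```

```bash
python3 - <<'E'
from h import *
im,d,P=pts("wrist");Q=Rp.inv().apply(P.reshape(-1,3)-[620.9,-75.9,96.2]).reshape(400,640,3)
c=ctrl.camera_info("wrist");K=np.array(c["intrinsics"]);R=np.array(c["R"]);t=np.array(c["t"])
# rectified dial view at 27 mm below knob top; up = platen +x, right = -y
g=np.arange(-45,45,.25);xx,yy=np.meshgrid(g[::-1],g[::-1],indexing="ij")
W=Rp.apply(np.c_[xx.ravel(),yy.ravel(),np.full(xx.size,-27)])+[620.9,-75.9,96.2]
C=W@R.T+t;uv=(C[:,:2]/C[:,2:])@K[:2,:2].T+K[:2,2]
uv=uv.reshape(*xx.shape,2).astype(np.float32)
im2=cv2.remap(im,uv[...,0],uv[...,1],cv2.INTER_LINEAR)
save("d2",cv2.resize(im2,(480,480)));print(ctrl.get_obs()["ee_pos"])
E
```

```text
[600.25599996 -79.46125245 197.11932942]
```

View pics/d2.png

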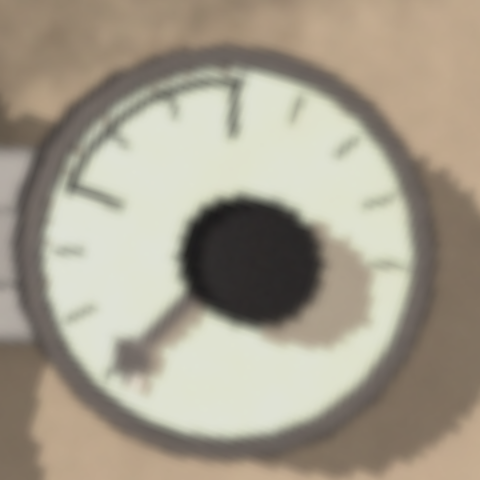

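The rectified dial view shows the peak hand (tip at (130,357)) lying over the load hand at zero, so step 1 is done. Next I go to the slide.

```bash
python3 - <<'E'
from h import *
print(move([525,-270,197],(Ro.from_euler('x',np.pi)).as_rotvec()))
E
```

```text
[ 0.0849 -0.1401  0.9626 -0.987  -0.2464 -0.12  ]
```

Request:
servo_tool([
  [0.0849,-0.1401,0.9626,-0.987,-0.2464,-0.12,40],
  [0.0849,-0.1401,0.9626,-0.987,-0.2464,-0.12,40],
  [0.0849,-0.1401,0.9626,-0.987,-0.2464,-0.12,40],
  [0.0849,-0.1401,0.9626,-0.987,-0.2464,-0.12,40],
  [0.0849,-0.1401,0.9626,-0.987,-0.2464,-0.12,40],
  [0.0849,-0.1401,0.9626,-0.987,-0.2464,-0.12,40],
  [0.0849,-0.1401,0.9626,-0.987,-0.2464,-0.12,40],
  [0.0849,-0.1401,0.9626,-0.987,-0.2464,-0.12,40],
  [0.0849,-0.1401,0.9626,-0.987,-0.2464,-0.12,40],
])

```text
t: 8.8
ee_pos: [524.0, -269.6, 193.7]
orientation: [-3.14, -0.003, 0.008]
ft_force: [0.2, 0.3, -0.0]
width: 40.3
grasp_force: 0.0
```

```bash
cat > rib.py <<'E'
from h import *
o=ctrl.get_obs();print(o["ee_pos"],o["orientation"],o["qpos"][5])
im,d,P=pts("wrist");np.save("w4P",P);np.save("w4I",im);save("w4",im)
m=(abs(P[...,0]-525)<70)&(abs(P[...,1]+280)<60)
T=P[m&(P[...,2]>57)&(P[...,2]<72)]
print("top",len(T),np.median(T[:,2]),cv2.minAreaRect(T[:,:2].astype(np.float32)))
B=P[m&(P[...,2]>24)&(P[...,2]<34)]
print("plate",len(B),np.median(B[:,2]),cv2.minAreaRect(B[:,:2].astype(np.float32)))
lo,hi=np.percentile(T[:,:2],[1,99],axis=0);print(lo,hi)
E
python3 rib.py
```

```text
[ 523.98593503 -269.56978627  193.6814218 ] [-3.13972687e+00 -2.56865932e-03  8.42983074e-03] 1.0748631351003053
top 502 62.210925373776604 ((525.68896484375, -277.26519775390625), (43.534271240234375, 11.912604331970215), 1.819981336593628)
plate 1646 26.465681194900974 ((525.843505859375, -277.1182861328125), (63.631858825683594, 43.8776741027832), 0.25249814987182617)
[ 504.39374276 -283.19793984] [ 547.32269023 -271.75608079]
```

```bash
python3 - <<'E'
from h import *
print(move([525.7,-277.2,14],(Ro.from_euler('z',np.radians(1))*Ro.from_euler('x',np.pi)).as_rotvec()))
E
```

```text
[-0.0011  0.0034 -0.0094  0.014   0.0401  0.8994]
```

Request:
servo_tool([
  [-0.001,0.0034,-0.0094,0.014,0.04,0.2,40],
  [-0.001,0.0034,-0.0094,0.014,0.04,0.45,40],
  [-0.001,0.0034,-0.0094,0.014,0.04,0.65,40],
  [-0.001,0.0034,-0.0094,0.014,0.04,0.75,40],
  [-0.001,0.0034,-0.0094,0.014,0.04,0.83,40],
  [-0.001,0.0034,-0.0094,0.014,0.04,0.87,40],
  [-0.001,0.0034,-0.0094,0.014,0.04,0.9,40],
  [-0.001,0.0034,-0.0094,0.014,0.04,0.9,40],
])

```text
t: 9.85
ee_pos: [526.7, -277.9, 16.0]
orientation: [3.14, 0.022, 0.004]
ft_force: [-0.0, 0.5, 0.2]
width: 39.9
grasp_force: 0.0
```

Request:
servo_tool([
  [0,0,0,0,0,0,5],
  [0,0,0,0,0,0,5],
  [0,0,0,0,0,0,5],
  [0,0,0,0,0,0,5],
  [0,0,0,0,0,0,5],
])

```text
t: 10.48
ee_pos: [526.6, -277.9, 15.8]
orientation: [3.14, 0.022, 0.003]
ft_force: [0.5, -1.1, 3.5]
width: 11.8
grasp_force: 30.0
```

Request:
servo_tool([
  [0,0,0,0,0,-0.1,5],
  [0,0,0,0,0,-0.3,5],
  [0,0,0,0,0,-0.55,5],
  [0,0,0,0,0,-0.7,5],
  [0,0,0,0,0,-0.7,5],
])

```text
t: 11.1
ee_pos: [527.7, -278.5, 158.9]
orientation: [3.138, 0.022, 0.011]
ft_force: [0.0, -0.3, -2.5]
width: 12.0
grasp_force: 30.0
```

```bash
cat >> h.py <<'E'
O=np.array([599.4,27.1,76.2])
off=np.array([-0.9,0,-2.2])      # slide origin in tool frame
def tgt(x,y,h): return O+Rp.apply([x,y,h])-Rt.apply(off)
E
python3 - <<'E'
from h import *
o=ctrl.get_obs();print(o["ee_pos"],o["width"],o["grasp_force"],o["ft_force"])
print(tgt(8,0,60),move(tgt(8,0,60),Rt.as_rotvec()))
E
```

```text
[ 527.72757665 -278.46687208  158.89670253] 11.994176022310867 29.999070167541504 [ 0.00909253 -0.26861687 -2.52197926]
[595.44776036  26.33891861 134.54252786] [ 0.0159  0.143  -0.1166  0.3593 -1.5195  0.1185]
```

Request:
servo_tool([
  [0,0,0,0.06,-0.25,0,5],
  [0,0,0,0.12,-0.5,0,5],
  [0,0,0,0.18,-0.75,0,5],
  [0,0,0,0.24,-1,0,5],
  [0,0,0,0.24,-1,0,5],
])

```text
t: 11.72
ee_pos: [570.6, -73.8, 153.9]
orientation: [3.141, 0.029, -0.001]
ft_force: [-0.8, 0.5, -2.4]
width: 11.7
grasp_force: 30.0
```

```bash
python3 - <<'E'
from h import *
print(ctrl.get_obs()["ee_pos"],move(tgt(8,0,60),Rt.as_rotvec()))
E
```

```text
[570.64702592 -73.79394439 153.94242993] [ 0.0127  0.1479 -0.114   0.1333 -0.4983  0.0969]
```

Request:
servo_tool([
  [0.006,0.07,-0.05,0.06,-0.25,0.03,5],
  [0.0127,0.1479,-0.114,0.1333,-0.4983,0.0969,5],
  [0.0127,0.1479,-0.114,0.1333,-0.4983,0.0969,5],
  [0.0127,0.1479,-0.114,0.1333,-0.4983,0.0969,5],
  [0.0127,0.1479,-0.114,0.1333,-0.4983,0.0969,5],
])

```text
t: 12.35
ee_pos: [597.1, 21.7, 136.3]
orientation: [-3.09, -0.285, -0.348]
ft_force: [-0.3, -0.3, -1.8]
width: 12.0
grasp_force: 30.0
```

```bash
cat > look.py <<'E'
from h import *
import sys
o=ctrl.get_obs();R=Ro.from_rotvec(o["orientation"])
ee=np.mean([o["ee_pos"]]+[ctrl.get_obs()["ee_pos"] for _ in range(3)],0)
e=(Rp.inv()*R*Ro.from_euler('x',np.pi)).as_rotvec(degrees=True)
print("ee",ee.round(1),"slide est in platen",Rp.inv().apply(ee+R.apply(off)-O).round(1),"rot err",e.round(2),"ft platen",Rp.inv().apply(o["ft_force"]).round(1),o["grasp_force"])
for nm in["wrist","side","scene"]:
    im,d,P=pts(nm);np.save("%s_%s"%(sys.argv[1],nm),P);np.save("%s_%sI"%(sys.argv[1],nm),im)
E
python3 look.py a; python3 - <<'E'
from h import *
w,s,c=[np.load("a_%sI.npy"%n) for n in("wrist","side","scene")]
save("a",np.vstack([np.hstack([cv2.resize(s[110:230,230:390],(400,300)),cv2.resize(c[130:280,180:380],(400,300))]),np.hstack([cv2.resize(w[100:280,100:340],(400,300)),cv2.resize(w,(400,300))])]))
E
```

```text
ee [597.1  21.7 136.3] slide est in platen [ 9.1 -4.9 61.5] rot err [-0.17 -0.14 -0.33] ft platen [-0.8 -0.2 -1.6] 29.99911665916443
```

View pics/a.png

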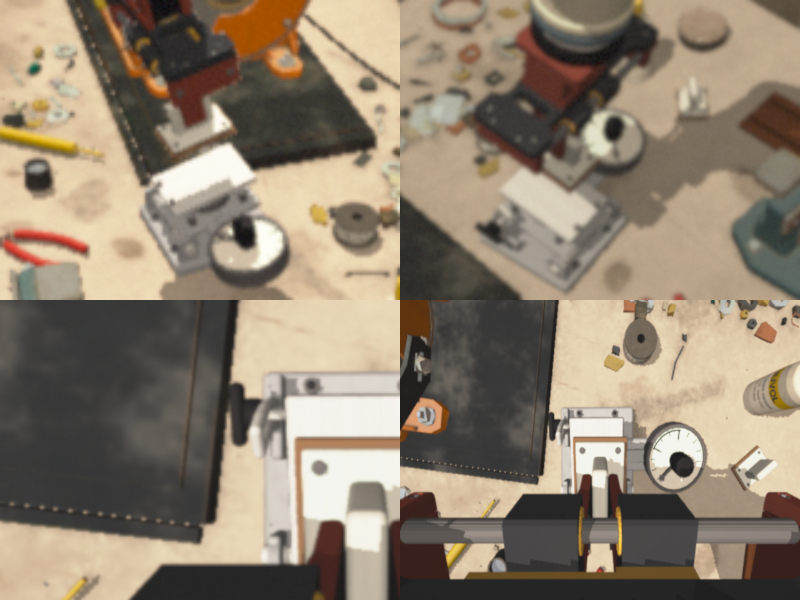

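The montage shows the slide held level with the platen, hovering just above it. In the full wrist view (bottom right) the slide's plate is at about (598,460) and the platen's far edge is visible at row 418. The dial sits at (675,457), unobstructed.

```bash
cat > fit.py <<'E'
from h import *
from meas import plane
import sys
t=sys.argv[1]
for nm in("wrist","side","scene"):
    P=np.load(f"{t}_{nm}.npy");im=np.load(f"{t}_{nm}I.npy").astype(int);q=Rp.inv().apply(P.reshape(-1,3)-O).reshape(400,640,3)
    b=(im.min(-1)>110)
    def rep(lbl,h0,h1):
        m=b&(q[...,2]>h0)&(q[...,2]<h1)&(abs(q[...,0]-5)<60)&(abs(q[...,1])<45)
        k,l,s,_=cv2.connectedComponentsWithStats(m.astype(np.uint8))
        if k<2:return
        i=1+s[1:,4].argmax();Q=q[l==i];
        c,n,_=plane(Q);lo,hi=np.percentile(Q[:,:2],[.5,99.5],axis=0)
        print(nm,lbl,len(Q),"x",lo[0].round(1),hi[0].round(1),"y",lo[1].round(1),hi[1].round(1),"z",np.median(Q[:,2]).round(1),"tilt x,y deg",np.degrees(n[:2]).round(1),cv2.minAreaRect(Q[:,:2].astype(np.float32))[2])
    if len(sys.argv)>2: h=float(sys.argv[2]);rep("slide",h+5,h+15)
    rep("platen",-6,4)
E
python3 fit.py a 61
```

```text
wrist slide 3140 x 3.5 41.0 y -25.7 17.9 z 69.9 tilt x,y deg [0.2 0.1] 89.83514404296875
wrist platen 2375 x -28.9 51.8 y -32.3 33.2 z -1.9 tilt x,y deg [ 0.2 -0.1] 0.17754799127578735
side slide 197 x -21.1 44.0 y -29.0 15.2 z 71.2 tilt x,y deg [0.4 0.7] 0.6397456526756287
side platen 633 x -40.4 52.9 y -36.1 31.3 z -0.7 tilt x,y deg [-0.1 -0.2] 89.17257690429688
scene slide 155 x -21.0 15.2 y -26.1 16.3 z 71.6 tilt x,y deg [ 1.5 -0.6] 54.191368103027344
scene platen 965 x -42.7 50.2 y -31.1 33.0 z -0.4 tilt x,y deg [0.2 0.4] 0.8764519095420837
```

Request:
servo_tool([
  [0,0,0,-0.02,-0.022,0.1,5],
  [0,0,0,-0.025,-0.022,0.18,5],
  [0,0,0,-0.025,-0.022,0.24,5],
  [0,0,0,-0.025,-0.022,0.27,5],
  [0,0,0,-0.025,-0.022,0.28,5],
  [0,0,0,-0.025,-0.022,0.28,5],
])

```text
t: 13.25
ee_pos: [603.5, 28.7, 80.5]
orientation: [-3.089, -0.288, -0.348]
ft_force: [0.2, 0.5, -1.8]
width: 12.0
grasp_force: 30.0
```

```bash
python3 look.py b; python3 fit.py b 6
```

```text
ee [603.5  28.7  80.5] slide est in platen [4.2 0.8 5.5] rot err [-0.13 -0.15 -0.23] ft platen [-0.1  0.4 -1.8] 29.999148845672607
wrist slide 3153 x -1.4 36.1 y -20.0 23.5 z 13.9 tilt x,y deg [0.2 0.2] 89.92633819580078
wrist platen 4174 x -11.0 51.8 y -32.3 33.1 z -1.9 tilt x,y deg [ 0.2 -0. ] 89.95195007324219
side slide 189 x -25.7 38.6 y -23.4 19.2 z 15.1 tilt x,y deg [ 0.1 -0. ] 89.79937744140625
side platen 299 x -40.5 53.3 y -37.1 30.6 z -1.1 tilt x,y deg [ 0.1 -0.5] 0.01732698082923889
scene slide 98 x -25.0 5.4 y -17.8 21.1 z 15.5 tilt x,y deg [ 2.2 -0.8] 60.38109588623047
scene platen 135 x -42.5 4.8 y 17.1 32.9 z -0.7 tilt x,y deg [0.2 5. ] 1.2580653429031372
```

Request:
servo_tool([
  [0,0,0,-0.008,0.003,0.015,5],
  [0,0,0,-0.01,0.005,0.025,5],
  [0,0,0,-0.01,0.005,0.032,5],
  [0,0,0,-0.01,0.005,0.032,5],
  [0,0,0,-0.01,0.005,0.032,5],
])

```text
t: 14.02
ee_pos: [602.8, 27.5, 73.7]
orientation: [-3.089, -0.288, -0.347]
ft_force: [-1.5, 0.0, -0.3]
width: 11.5
grasp_force: 30.0
```

```bash
python3 look.py c; python3 fit.py c 0|grep -v scene
```

```text
ee [602.8  27.5  73.7] slide est in platen [ 1.9 -0.2 -1. ] rot err [-0.13 -0.13 -0.23] ft platen [-1.5  0.3  0.1] 29.999091625213623
wrist slide 3090 x -3.6 33.7 y -20.9 22.5 z 7.4 tilt x,y deg [0.1 0. ] 89.63164520263672
wrist platen 5024 x -10.7 51.7 y -32.3 33.0 z -2.6 tilt x,y deg [ 0.2 -0.1] 89.93417358398438
side slide 188 x -28.1 35.2 y -24.7 19.7 z 8.9 tilt x,y deg [0.5 0.1] 89.41442108154297
side platen 271 x -40.5 53.5 y -36.5 29.5 z -1.6 tilt x,y deg [ 0. -0.] 89.07745361328125
```

Request:
servo_tool([
  [0,0,0,-0.004,0,0,5],
  [0,0,0,-0.008,0,0,5],
  [0,0,0,-0.011,0,0,5],
  [0,0,0,-0.011,0,0,5],
])

```text
t: 14.68
ee_pos: [601.0, 27.2, 73.4]
orientation: [-3.089, -0.288, -0.349]
ft_force: [1.0, 0.2, -0.1]
width: 12.1
grasp_force: 30.0
```

```bash
python3 look.py d; python3 fit.py d 0|grep -v scene
```

```text
ee [601.   27.2  73.4] slide est in platen [ 0.1 -0.2 -0.9] rot err [-0.13 -0.17 -0.23] ft platen [ 0.9  0.  -0.3] 29.999926686286926
wrist slide 3079 x -5.2 31.9 y -20.9 22.4 z 7.5 tilt x,y deg [0.3 0. ] 0.023437730967998505
wrist platen 5352 x -12.5 51.7 y -32.4 33.1 z -2.6 tilt x,y deg [ 0.1 -0.1] 0.2966693937778473
side slide 192 x -30.2 33.8 y -24.0 20.3 z 8.7 tilt x,y deg [0.3 0.3] 88.48355102539062
side platen 264 x -40.5 53.0 y -37.9 29.6 z -1.5 tilt x,y deg [-0.1 -0.7] 0.32803672552108765
```

Request:
servo_tool([
  [0,0,0,-0.001,0,0.004,5],
  [0,0,0,-0.001,0,0.008,5],
  [0,0,0,-0.001,0,0.012,5],
  [0,0,0,-0.001,0,0.015,5],
  [0,0,0,-0.001,0,0.015,5],
  [0,0,0,-0.001,0,0.015,5],
])

```text
t: 15.58
ee_pos: [601.7, 27.3, 70.7]
orientation: [-3.089, -0.288, -0.349]
ft_force: [-0.1, 0.5, 5.1]
width: 11.6
grasp_force: 30.0
```

```bash
python3 look.py e; python3 fit.py e -3|grep -v scene; python3 - <<'E'
from h import *
im=np.load("e_wristI.npy");c=ctrl.camera_info("wrist");K=np.array(c["intrinsics"]);R=np.array(c["R"]);t=np.array(c["t"])
g=np.arange(-45,45,.25);xx,yy=np.meshgrid(g[::-1],g[::-1],indexing="ij")
W=Rp.apply(np.c_[xx.ravel(),yy.ravel(),np.full(xx.size,-27)])+[620.9,-75.9,96.2]
C=W@R.T+t;uv=((C[:,:2]/C[:,2:])@K[:2,:2].T+K[:2,2]).reshape(*xx.shape,2).astype(np.float32)
save("load",cv2.resize(cv2.remap(im,uv[...,0],uv[...,1],cv2.INTER_LINEAR),(540,540)))
E
```

```text
ee [601.7  27.3  70.7] slide est in platen [ 0.1 -0.2 -3.7] rot err [-0.13 -0.19 -0.23] ft platen [1.1 0.5 5. ] 30.003674626350403
wrist slide 3092 x -5.2 32.0 y -20.9 22.4 z 4.7 tilt x,y deg [0.1 0.1] 89.56697845458984
wrist platen 4603 x -12.3 51.7 y -32.1 32.8 z -5.2 tilt x,y deg [ 0.1 -0.1] 0.02744569256901741
side slide 185 x -30.7 34.8 y -25.0 19.6 z 5.9 tilt x,y deg [0.5 0.1] 0.14721009135246277
side platen 221 x -40.6 53.0 y -37.9 28.8 z -4.0 tilt x,y deg [0.2 0.2] 89.99877166748047
```

View pics/load.png

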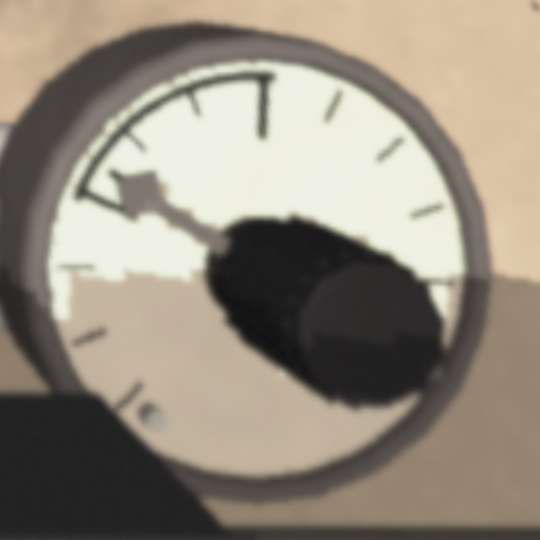

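The dial shows the load and peak hands together at (135,190), just past the 6 N mark at roughly 6.8 N. The slide is flush at x≈0.3 and y≈0.4 mm, so I press about 1.1 mm more.

Request:
servo_tool([
  [0,0,0,0,0,0.002,5],
  [0,0,0,0,0,0.004,5],
  [0,0,0,0,0,0.0055,5],
  [0,0,0,0,0,0.0055,5],
  [0,0,0,0,0,0.0055,5],
  [0,0,0,0,0,0.0055,5],
])

```text
t: 16.48
ee_pos: [601.9, 27.3, 69.8]
orientation: [-3.089, -0.288, -0.349]
ft_force: [-0.6, -0.9, 7.7]
width: 12.0
grasp_force: 30.0
```

```bash
python3 look.py f; python3 fit.py f -4|grep -v scene
```

```text
ee [601.9  27.3  69.8] slide est in platen [ 0.1 -0.2 -4.6] rot err [-0.13 -0.19 -0.23] ft platen [ 1.  -0.8  7.6] 30.005768537521362
wrist slide 3102 x -5.2 31.9 y -21.0 22.5 z 3.8 tilt x,y deg [0.2 0.1] 0.058725159615278244
wrist platen 1889 x -4.6 32.0 y -21.8 23.4 z 3.5 tilt x,y deg [0.9 0.1] 0.17302699387073517
side slide 186 x -30.4 34.1 y -24.0 20.3 z 4.9 tilt x,y deg [ 0.6 -0.2] 88.15696716308594
side platen 203 x -40.0 52.1 y -36.1 27.9 z -4.6 tilt x,y deg [-0.  -0.3] 1.0893521308898926
```

```bash
python3 -c "
from workcell import ctrl
print(ctrl.close_job())"
```

```text
the job is handed in; nothing more can be done
None
```

I handed the job in with the slide still gripped and pressed flush on the platen at about 9 N, within 1 mm of the pins and middle line by the cameras. The peak hand was turned back to zero first, and the bottle, loupe and pliers were not touched; the hand-in returned no verdict.

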